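# Seat a block in the drilling jig and snap its toggle clamp over

### The job

Touching only, with no need to grasp anything: push the white-painted wooden block along the drilling jig until it is fully home against the dark end stop, and then push the clamp's red handle over past upright so that it snaps across and its rubber pad presses on the block. Do not lift or tip the block, leave the thermometer, the dropper bottle and the parts dish where they are, and take the hand away at the end.

Things in the scene. Friction and masses are not known exactly. Their poses are not given: they have to be found in the camera images.
- jig: Drilling jig, fixed to the bench: plywood board 200 x 146 x 18 mm. Origin on the bench top under the middle of the channel; jig x runs along the channel toward the end stop, y to the left when looking along x, z up. Board: x -100..+100 mm, y -96..+50 mm. Dark side rails guide the block: inner faces at y = +-31.5, x -30..+85 mm, tops 28 mm above the bench.
- jig_stop (a point): Middle of the dark wooden end stop's face, where the block's far end comes to rest: jig x +85, y 0, z +30 mm. The stop is 87 mm wide, 14 mm thick, its top 40 mm above the bench.
- clamp_pivot (a point): Pivot of the clamp lever, on a steel bracket right of the channel: jig x +60, y -60, z +48 mm. The pivot axis runs along jig x; the lever swings in the plane jig x = +60 mm.
- block: Loose white-painted wooden block, 90 x 60 x 25 mm (along its x, y, z), about 0.12 kg, lying on the jig's board between the rails with 1.5 mm of play on each side. Origin at the centre of its underside; x points toward the end stop. It starts 35 to 60 mm short of the stop.
- block_center (a point): Centre of the wooden block, half-way up. It is fully home when this point is at x = +40 mm in the jig's frame (block touching the end stop); its near end face is 45 mm toward -x of it.
- clamp_lever (a joint): Toggle clamp lever angle (rad). 0: open, handle leaning 0.66 rad from upright to jig -y, away from the channel, bar raised. Grows as the handle goes over toward +y. A spring holds it at either end; past 0.66 (upright) it snaps over by itself. About 1.2: pad pressing on the home block with about 6 N; 1.25: limit with no block there. Takes about 4 N at the knob to start it.
- clamp_knob (a point): Centre of the round end (radius 11 mm) of the red plastic handle, 95 mm from the lever's pivot. The red grip (radius 8 mm) reaches from it 45 mm down toward the pivot. Open, it stands at jig x +60, y -118, z +123 mm; upright at y -60, z +143; clamped at about y -11, z +129.
- clamp_pad (a point): Black rubber pad (15 mm across) on a short spindle at the end of the clamp bar, which moves with the lever. The point is the centre of the pad's pressing face. Open, it is raised about 100 mm above the bench, beside the channel; clamped, it comes down at jig x +60, y -3 mm on the top of the home block.
- thermometer: Bystander: small white digital thermometer, 50 x 62 x 18 mm; origin at the centre of its underside. Leave it alone.
- dropper_bottle: Bystander: white dropper bottle with a black tip, 36 mm across, 109 mm tall; origin at the centre of its underside. Leave it standing.
- parts_dish: Bystander: blue moulded dish of screws, 70 x 95 x 18 mm; origin at the centre of its underside. Leave it alone.
Not all that is in view belongs to the job. There is more than one size of the block; the one meant has the size given above.

How it is judged:
By the outcome, as a careful person would: the job done as asked, in the order asked, and still so for the second after the job is handed in, with the robot touching nothing.
It also fails if it takes over 40 s, if anything falls off the work surface, if the arm or the gripper's body presses on something with over 40 N, if the wrist force passes 120 N, or if a joint passes its speed limit or range.

### The arm

A 7-joint arm with a two-finger parallel gripper is mounted at the origin on a cart in front of the work surface, level with it; the furniture and walls round the work are solid. World frame = base frame: x ahead of the robot, y to its left, z up, the work surface at z = 0. Lengths are in m, angles in rad, forces in N, time in s.
With the tool pointing down it reaches from about 0.425 to 0.875 m from the base axis. Payload 4.7 kg.
Tool frame: the origin (TCP) lies on the centre line of the jaws, within the pads' length; the fingertips stand 8 mm ahead of it and the grasp point (between the pads) lies 11 mm behind it; z points along the fingers, y is the direction in which the jaws open and shut (so a half turn about z gives the same grasp; the last joint's range is limited). The gripper opens to 87 mm and grips with 3 to 60 N. Pads are 19 mm wide; open, the fingers measure 117 mm over their backs; the gripper's body (75 mm by 190 mm) begins 51 mm behind the grasp point.
Start: joints at [-1.267, 0.321, -0.07, 1.45, 0.023, 1.371, -0.057], TCP at [0.186, 0.623, 0.231] pointing down, gripper open.
Joint ranges: [-2.86, 2.86], [-0.3, 2.09], [-1.38, 1.24], [0.06, 2.45], [-1.56, 4.7], [0.09, 2.05], [-2.69, 2.69]. Speed limits (rad/s): [2.57, 2.57, 3.14, 3.14, 3.14, 3.14, 3.14].

### API

Orientations are given as a rotation vector (axis times angle).
In Python, from bench import status, optics, order gives the robot as it stands.
- The arm moves only by the tool step_arm, never from a script. Its argument "rows" is a list of rows, each a list of 3 entries, a list of its own where there are three numbers: the turn, a rotation vector about the tool's x, y, z in degrees, then the shift along the tool's x, y, z in mm, then the finger opening in mm, from 0 to 87. A call has 1 to 12 rows; each row shifts and turns the pose as measured when the row begins, along the tool's axes as they then stand; what a row does not reach is not made up. A row lasts 1/12 s, in which the tool goes at most 41.7 mm and 7.16 degrees, less where a joint would pass 70% of its speed; a pose out of reach is approached as far as the arm can. A call is refused whole if a number of a shift passes 41.7 or a number of a turn 7.16, either way. A call with a gripper value outside its range is refused whole. The fingers move at their own pace and stop on an object; "grip_force" is the grip in N (left out, the last holds). Time passes only in rows, so rows that do not move let the fingers close. It gives the time, the measured TCP pose, the force and the opening at its end, in the units of the state.
- status.get_state(): the state, without advancing time (a new reading comes with each control period).
- optics.get_image(name): name is "scene" or "top" or "wrist"; returns a dict with "frame" (480x640x3 uint8, red, green, blue), "range_z" (480x640 float32, m along the optical axis (not along the pixel's ray), 0 where there is no reading), "K" (3x3 intrinsics, pixels), "R" (3x3) and "t" (3): a world point X has camera coordinates R X + t. Camera axes: x right, y down, z forward; pixel columns grow to the right and rows downward; lengths in m; the calibration is good to about 2 mm. The wrist camera is an equidistant fisheye: a pixel r from the principal point sees the ray r / f radians off the axis. A picture is of the moment at which its call begins.
- order.close_job(): hands the job in, once; it reports no verdict.
The state is a dict: "time": time; "joint_positions": joint angles; "qd": joint speeds; "joint_torque": joint torques, N m; "position": TCP position; "tool_rot": TCP orientation; "ft_force": force on the tool from outside, world axes, zero at the start; "torque": the same for the moment, N m; "grip_width": opening from 0.0 (shut) to 1.0 (fully open).
Only numpy, scipy, OpenCV 4.12 (cv2) and the standard library are available. Lean on these libraries where they do the work, as an engineer would, in place of code of your own. Each camera call takes 0.05 s, during which the arm holds its last target.

## Working session

There is one attempt and no reset: what is moved stays moved. The work goes in short steps, Python scripts to look and compute and a tool call to move; the robot and the scene stay as the last step left them, time stands still between calls to the robot, and variables do not carry over. Pictures are saved under pics/ and viewed, and the job is handed in when it is done.

Besides the shell and the picture viewer there is one more tool, called after "Request:" as name(argument=value, ...), one argument or row to a line, values as JSON. step_arm: Moves the arm, as the interface text tells. Its arguments: {"type":"object","properties":{"rows":{"type":"array"},"grip_force":{"type":"number"}},"required":["rows"]}

```bash
mkdir -p pics; ls
cat > h.py <<'E'
import numpy as np, cv2
from bench import status, optics, order
def save(n,fn):
    im=optics.get_image(n); cv2.imwrite('pics/'+fn,cv2.cvtColor(im['frame'],cv2.COLOR_RGB2BGR)); np.savez('pics/'+fn[:-4]+'.npz',**im); return im
def ray(im,u,v):
    K=im['K'];R=im['R'];t=im['t']
    d=R.T@np.array([(u-K[0,2])/K[0,0],(v-K[1,2])/K[1,1],1.]); return -R.T@t,d
def onz(im,u,v,z):
    c,d=ray(im,u,v); return c+d*(z-c[2])/d[2]
def dep(im,u,v):
    c,d=ray(im,u,v); return c+d*im['range_z'][int(v),int(u)]
E
python3 - <<'E'
from h import *
s=status.get_state(); print(s)
for n in ('top','scene'):
    im=save(n,n+'0.png'); print(n,im['K'],-im['R'].T@im['t'],im['R'])
E
```

```text
pics
{'time': 0.0, 'joint_positions': array([-1.26691322,  0.32182271, -0.07005207,  1.45170398,  0.02259929,
        1.37079504, -0.05692106]), 'qd': array([ 0.000736  ,  0.00228925, -0.00119352, -0.00019422, -0.00018067,
       -0.00224106,  0.00108663]), 'joint_torque': array([ 2.02785754e-04, -4.91298723e+01, -4.03709309e-01, -3.12526274e+01,
       -6.38604281e-02,  4.39344859e-02,  1.85213853e-04]), 'position': array([0.18564305, 0.62235007, 0.22944689]), 'tool_rot': array([-4.53606861e-01, -3.10849764e+00,  3.03959027e-03]), 'ft_force': array([ 0.32111449,  0.28180655, -0.56858611]), 'torque': array([-0.02426275, -0.03618993, -0.01139249]), 'grip_width': 1.000623787437857}
top [[597.94036204   0.         317.55759185]
 [  0.         597.94036204 236.93995171]
 [  0.           0.           1.        ]] [ 0.43018458 -0.00583132  1.02131185] [[-0.02391684 -0.99955975  0.01755848]
 [-0.98457374  0.02050588 -0.17376436]
 [ 0.17332781 -0.02144351 -0.98463072]]
scene [[480.05948793   0.         313.60735212]
 [  0.         480.05948793 236.34009596]
 [  0.           0.           1.        ]] [ 0.06177749 -0.51166379  0.53248986] [[ 0.68560848 -0.7279532   0.00501468]
 [-0.35588794 -0.34117946 -0.87002319]
 [ 0.63504707  0.59471061 -0.4929853 ]]
```

View pics/top0.png

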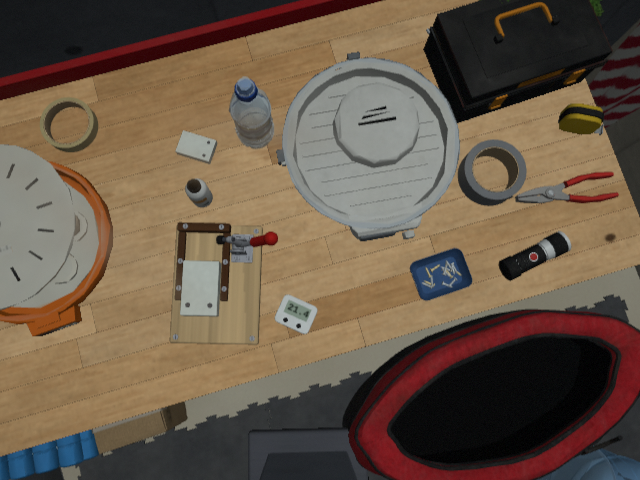

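View pics/scene0.png

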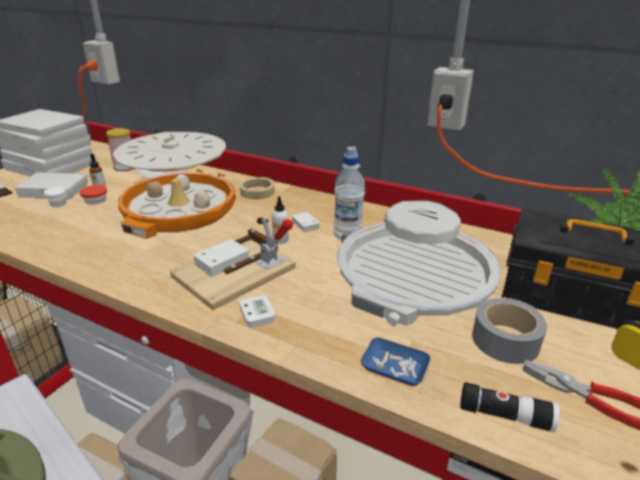

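The top view shows the candidates for the block. One white plate lies in the jig between the dark rails at (200,288), and a smaller one lies loose on the bench at (196,146). The thermometer is at (297,313), the bottle at (198,191), the red knob at (270,239) and the dish at (440,273). The plate in the jig fits the description. I'll measure it and confirm with a crop.

```bash
cat > m.py <<'E'
from h import *
im=dict(np.load('pics/top0.npz')); f=im['frame']
hsv=cv2.cvtColor(f,cv2.COLOR_RGB2HSV)
def rect(mask,roi,z,name):
    m=np.zeros_like(mask); x0,y0,x1,y1=roi; m[y0:y1,x0:x1]=mask[y0:y1,x0:x1]
    c=max(cv2.findContours(m,cv2.RETR_EXTERNAL,cv2.CHAIN_APPROX_NONE)[0],key=cv2.contourArea)
    P=np.array([onz(im,u,v,z)[:2] for u,v in c[:,0]]).astype(np.float32)*1000
    (r)=cv2.minAreaRect(P); print(name,cv2.boundingRect(c),r); return cv2.boxPoints(r)
white=((hsv[...,1]<40)&(hsv[...,2]>150)).astype(np.uint8)
print(rect(white,(170,250,230,325),0.043,'block'))
print(rect(white,(170,125,225,170),0.025,'decoy'))
dark=((hsv[...,2]<110)&(hsv[...,1]>60)).astype(np.uint8)
rect(dark,(165,215,232,305),0.03,'rails')
red=(((hsv[...,0]<8)|(hsv[...,0]>172))&(hsv[...,1]>150)&(hsv[...,2]>80)).astype(np.uint8)
rect(red,(235,225,290,255),0.123,'red')
# board corners
for u,v in [(178,223),(261,229),(259,344),(170,342)]:
    print(u,v,onz(im,u,v,0.018),dep(im,u,v))
for u,v in [(200,270),(200,310),(271,239),(196,146),(297,313)]: print(u,v,dep(im,u,v))
big=cv2.resize(f[210:355,160:330],None,fx=4.5,fy=4,interpolation=cv2.INTER_CUBIC)
cv2.imwrite('pics/crop0.png',big[...,::-1])
E
python3 m.py
```

```text
block (180, 260, 39, 55) ((523.2738647460938, 167.69381713867188), (58.2147331237793, 88.1880111694336), 87.50968933105469)
[[477.95676 140.52985]
 [566.0615  136.69803]
 [568.59094 194.85779]
 [480.4862  198.6896 ]]
decoy (176, 131, 40, 30) ((771.6401977539062, 180.23666381835938), (59.86255645751953, 39.19828414916992), 71.6265869140625)
[[743.6056  158.00903]
 [780.80566 145.65338]
 [799.6748  202.4643 ]
 [762.47473 214.81995]]
rails (175, 222, 57, 79) ((568.6619873046875, 164.07545471191406), (91.78022003173828, 130.9696044921875), 88.69944763183594)
red (250, 232, 28, 12) ((589.1809692382812, 56.897491455078125), (41.03351974487305, 17.01432228088379), 88.79650115966797)
178 223 [0.63586823 0.20954155 0.018     ] [0.63121697 0.20467119 0.04068851]
261 229 [0.62255441 0.06842912 0.018     ] [0.62270335 0.06848661 0.01722319]
259 344 [0.42957719 0.0731715  0.018     ] [ 0.42956563  0.07467511 -0.00109536]
170 342 [0.43632272 0.21936364 0.018     ] [0.43641229 0.22264969 0.00335966]
200 270 [0.55104255 0.16647723 0.04569984]
200 310 [0.48616694 0.16637654 0.04252935]
271 239 [0.58494106 0.04502464 0.13258064]
196 146 [0.77244292 0.18061485 0.01752374]
297 313 [0.47913509 0.00971231 0.01311821]
```

View pics/crop0.png

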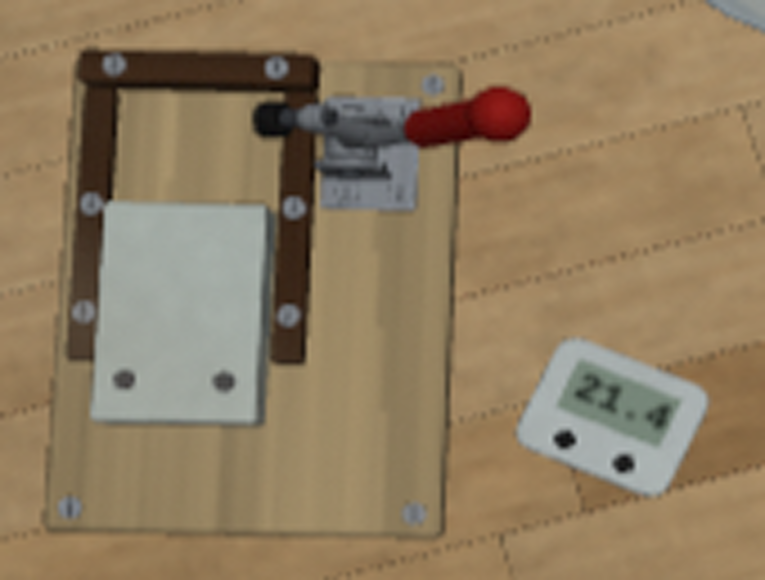

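Confirmed: the plate in the jig measures 88×58 mm with its top at about z 0.044, so it is the 90×60×25 block. The loose one is 60×39 mm. The red knob measures (0.585, 0.045, 0.13), which agrees with the jig pose. Next I'll compute the jig frame and check heights along the path.

```bash
cat >> h.py <<'E'
YAW=np.deg2rad(-2.3); O=np.array([.532,.1656])
ex=np.array([np.cos(YAW),np.sin(YAW)]); ey=np.array([-ex[1],ex[0]])
def tojig(p): d=np.asarray(p)[:2]-O; return np.array([d@ex,d@ey])*1000
def toworld(x,y): return O+(ex*x+ey*y)/1000
def need(x,y,z):
    """tool-axis shift (mm) to jig x,y (mm), world z (m), and turn about tool for pointing down with tool y along jig y"""
    from scipy.spatial.transform import Rotation as Ro
    s=status.get_state(); R=Ro.from_rotvec(s['tool_rot'])
    d=np.array([*toworld(x,y),z])-s['position']
    T=Ro.from_matrix(np.array([[-ex[0],ey[0],0],[-ex[1],ey[1],0],[0,0,-1]]))
    print('t',round(s['time'],2),'jig',tojig(s['position']).round(1),'z',s['position'][2].round(4),'F',s['ft_force'].round(1))
    print('shift',(R.inv().apply(d)*1000).round(1),'turn',np.rad2deg((R.inv()*T).as_rotvec()).round(2))
E
python3 - <<'E'
from h import *
im=dict(np.load('pics/top0.npz'))
v,u=np.mgrid[0:480:4,0:640:4]; z=im['range_z'][::4,::4]; K=im['K']
c=np.stack([(u-K[0,2])/K[0,0]*z,(v-K[1,2])/K[1,1]*z,z],-1)
W=(c-im['t'])@im['R']; W=W[z>0]
for y0 in np.arange(-.2,.6,.1):
    print(round(y0,1),[round(float(W[(W[:,1]>y0)&(W[:,1]<y0+.1)&(W[:,0]>x)&(W[:,0]<x+.1)][:,2].max(initial=-1)),2) for x in np.arange(.2,.9,.1)])
need(-90,0,.15)
print('block',tojig([.5233,.1677]),'knob',tojig([.585,.045]), 'bodies')
for p in [(.52,.14),(.43,.0747)]: print(tojig(p))
E
```

```text
-0.2 [-0.6, -0.68, 0.01, 0.02, 0.05, 0.14, 0.14]
-0.1 [-0.93, -0.0, 0.02, 0.0, 0.05, 0.14, 0.14]
0.0 [-0.93, 0.0, 0.02, 0.14, 0.05, 0.21, 0.21]
0.1 [-0.93, 0.0, 0.05, 0.11, 0.11, 0.15, 0.14]
0.2 [-0.93, 0.0, 0.02, 0.03, 0.04, 0.02, 0.01]
0.3 [0.0, 0.0, 0.16, 0.17, 0.17, 0.17, 0.07]
0.4 [0.01, 0.0, 0.17, 0.17, 0.17, 0.17, 0.07]
0.5 [-0.64, 0.0, 0.0, -1.0, -1.0, 0.0, 0.07]
t 0.1 jig [-364.4  442.5] z 0.2296 F [ 0.2 -0.1  0.1]
shift [-375.2 -360.9   80.2] turn [-1.00e-01 -1.00e-02 -1.43e+01]
block [-8.777268    1.74916163] knob [  57.79719712 -118.37585905] bodies
[-10.96295885 -26.06095803]
[-98.26984836 -94.92021335]
```

Request:
step_arm(
  rows=[
    [[0,0,-7.1],[0,0,-5],0],
    [[0,0,-7.1],[0,0,-5],0],
    [[0,0,0],[-21,-34,0],0],
    [[0,0,0],[-21,-34,0],0],
    [[0,0,0],[-21,-34,0],0],
    [[0,0,0],[-21,-34,0],0],
    [[0,0,0],[-21,-34,0],0],
    [[0,0,0],[-21,-34,0],0],
    [[0,0,0],[-21,-34,0],0],
    [[0,0,0],[-21,-34,0],0],
    [[0,0,0],[-21,-34,0],0],
    [[0,0,0],[-21,-34,0],0],
  ],
  grip_force=20,
)

```text
time: 1.1
position: [0.3839, 0.2694, 0.2312]
tool_rot: [-0.014, -3.13, 0.013]
ft_force: [0.1, -0.4, -0.1]
grip_width: 0.168
```

```bash
python3 -c "
from h import *
need(-88,0,.034);print(status.get_state()['grip_width'])"
```

```text
t 1.1 jig [-152.2   97.7] z 0.2312 F [ 0.1 -0.4 -0.1]
shift [-63.3 -98.  197.3] turn [-0.5  -0.64  1.8 ]
0.16799859878538137
```

Request:
step_arm(
  rows=[
    [[0,0,1.8],[-20,-32,0],0],
    [[0,0,0],[-21,-33,0],0],
    [[0,0,0],[-21,-32,10],0],
    [[0,0,0],[0,0,38],0],
    [[0,0,0],[0,0,38],0],
    [[0,0,0],[0,0,30],0],
    [[0,0,0],[0,0,0],0],
  ],
)

```text
time: 1.68
position: [0.4503, 0.1512, 0.1139]
tool_rot: [-0.098, -3.137, 0.011]
ft_force: [-1.4, -0.3, 0.2]
grip_width: 0.007
```

```bash
python3 -c "
from h import *
need(-85,1,.034);print(status.get_state()['grip_width'])
save('top','top1.png');save('scene','scene1.png')
a=cv2.imread('pics/top1.png')[200:360,130:330];b=cv2.imread('pics/scene1.png')[190:320,150:312]
cv2.imwrite('pics/c1.png',np.hstack([cv2.resize(a,(400,400)),cv2.resize(b,(400,400))]))"
```

```text
t 1.68 jig [-81.  -17.7] z 0.1139 F [-1.4 -0.3  0.2]
shift [ 4.2 19.2 79.7] turn [-0.41 -0.14 -1.28]
0.006760774424756472
```

View pics/c1.png

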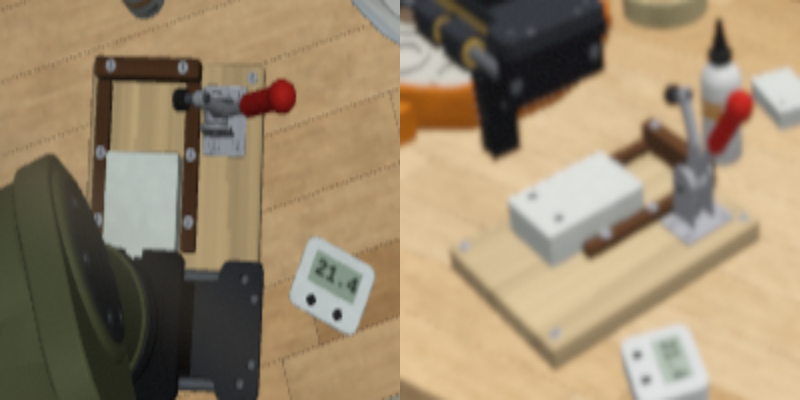

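Top crop shows the gripper behind the block, with block, clamp and thermometer undisturbed. The scene crop shows the closed finger well above the bench. Next I'll centre and lower.

Request:
step_arm(
  rows=[
    [[0,0,-1.3],[6,19,20],0],
    [[0,0,0],[0,0,30],0],
    [[0,0,0],[0,0,25],0],
    [[0,0,0],[0,0,3],0],
    [[0,0,0],[0,0,0],0],
  ],
)

```text
time: 2.2
position: [0.4583, 0.1804, 0.0515]
tool_rot: [0.052, 3.119, 0.013]
ft_force: [0.7, 0.3, 1.3]
grip_width: 0.004
```

```bash
python3 -c "
from h import *
need(-63,1,.034)"
```

```text
t 2.2 jig [-74.3  11.9] z 0.0515 F [0.7 0.3 1.3]
shift [-10.8 -11.1  17.6] turn [0.51 1.27 0.39]
```

Request:
step_arm(
  rows=[
    [[0,0,0],[6,-8,0],0],
    [[0.5,1.2,0.4],[0,0,8],0],
    [[0,0,0],[0,0,6],0],
    [[0,0,0],[0,0,0],0],
  ],
)

```text
time: 2.53
position: [0.4562, 0.1742, 0.0453]
tool_rot: [0.061, 3.13, 0.01]
ft_force: [-0.1, 0.8, -0.8]
grip_width: 0.008
```

```bash
python3 -c "
from h import *
need(-63,1,.034)"
```

```text
t 2.53 jig [-76.1   5.6] z 0.0453 F [-0.1  0.8 -0.8]
shift [-13.   -4.7  11.4] turn [0.36 0.6  0.05]
```

Request:
step_arm(
  rows=[
    [[0,0,0],[0,-4,10],0],
    [[0.3,0.5,0],[0,-3,5],0],
    [[0,0,0],[0,0,2],0],
    [[0,0,0],[0,0,0],0],
  ],
)

```text
time: 2.87
position: [0.4576, 0.1665, 0.0299]
tool_rot: [0.062, 3.135, 0.006]
ft_force: [0.1, 0.8, -0.4]
grip_width: 0.005
```

```bash
python3 -c "
from h import *
need(-63,1,.034)"
```

```text
t 2.87 jig [-74.4  -2. ] z 0.0299 F [ 0.1  0.8 -0.4]
shift [-11.4   3.1  -4.1] turn [0.21 0.34 0.02]
```

Request:
step_arm(
  rows=[
    [[0,0,0],[-6,3,-4],0],
    [[0,0,0],[-6,1,0],0],
    [[0,0,0],[-6,0,0],0],
    [[0,0,0],[-6,0,0],0],
    [[0,0,0],[-6,0,0],0],
    [[0,0,0],[-6,0,0],0],
    [[0,0,0],[-6,0,0],0],
  ],
)

```text
time: 3.45
position: [0.5025, 0.1694, 0.0342]
tool_rot: [0.061, 3.137, 0.005]
ft_force: [-1.3, -0.3, 0.9]
grip_width: 0.007
```

```bash
python3 -c "
from h import *
need(-15,0,.033)
save('top','top2.png')"
```

```text
t 3.45 jig [-29.6   2.6] z 0.0342 F [-1.3 -0.3  0.9]
shift [-14.6  -2.6   1.3] turn [0.18 0.21 0.08]
```

View pics/top2.png

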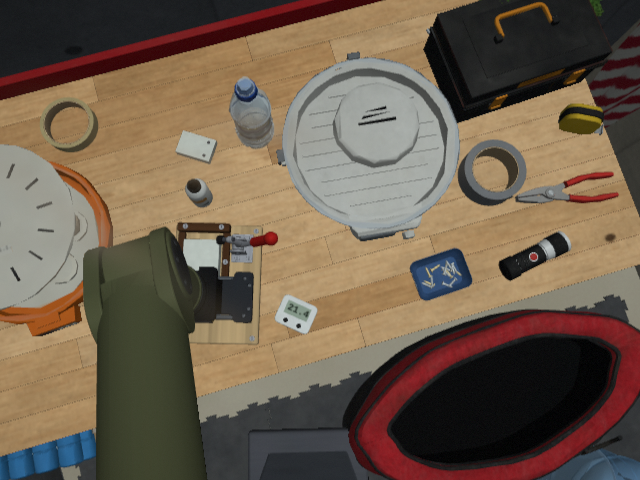

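The block's far end is at about row 239 in the top view, close to the stop face at about row 231. The clamp is undisturbed. I'll keep pushing gently until the force rises.

Request:
step_arm(
  rows=[
    [[0,0,0],[-5,-1,0],0],
    [[0,0,0],[-4,0,0],0],
    [[0,0,0],[-4,0,0],0],
  ],
)

```text
time: 3.75
position: [0.5172, 0.1676, 0.0342]
tool_rot: [0.062, 3.138, 0.005]
ft_force: [-15.5, 2.0, 10.8]
grip_width: 0.008
```

```bash
python3 -c "
from h import *
need(-15,0,.033)"
```

```text
t 3.75 jig [-14.9   1.4] z 0.0342 F [-15.5   2.   10.8]
shift [ 0.1 -1.4  1.2] turn [0.17 0.17 0.05]
```

Request:
step_arm(
  rows=[
    [[0,0,0],[-1,0,0],0],
    [[0,0,0],[-1,0,0],0],
  ],
)

```text
time: 3.92
position: [0.5171, 0.1677, 0.0336]
tool_rot: [-0.061, -3.138, -0.004]
ft_force: [-4.0, -0.9, 3.6]
grip_width: 0.005
```

```bash
python3 -c "
from h import *
need(-15,0,.033)
save('top','top3.png');save('scene','scene3.png')
a=cv2.imread('pics/top3.png')[210:310,160:290];b=cv2.imread('pics/scene3.png')[200:320,160:310]
cv2.imwrite('pics/c3.png',np.hstack([cv2.resize(a,(400,400)),cv2.resize(b,(400,400))]))"
```

```text
t 3.92 jig [-15.    1.5] z 0.0336 F [-4.  -0.9  3.6]
shift [-0.  -1.5  0.6] turn [ 0.13 -0.19  0.06]
```

View pics/c3.png

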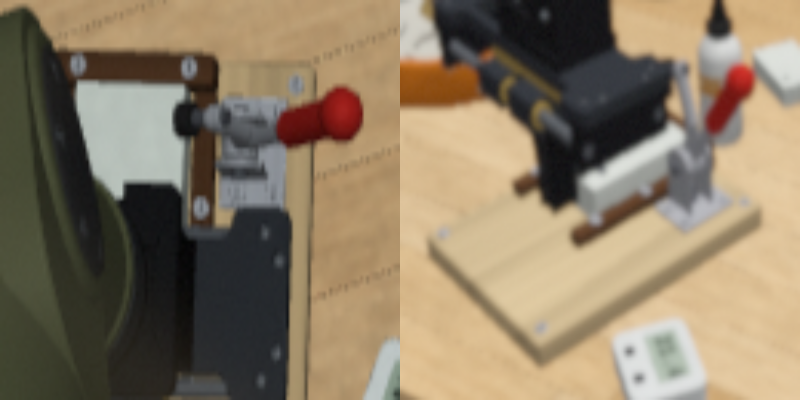

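The block's far end meets the stop and it lies flat between the rails (left crop at (130,80), with no gap). The force peaked at 15 N at jig x −15, as expected for home. Now I'll back off, lift and go round to the right of the knob.

Request:
step_arm(
  rows=[
    [[0,0,0],[20,0,0],0],
    [[0,0,0],[20,0,-5],0],
    [[0,0,0],[5,0,-35],0],
    [[0,0,0],[0,0,-40],0],
    [[0,0,0],[0,0,-40],0],
    [[0,0,0],[0,0,-40],0],
    [[0,0,0],[0,-35,-20],0],
    [[0,0,0],[0,-41,0],0],
    [[0,0,0],[0,-41,0],0],
    [[0,0,0],[0,-41,0],0],
    [[0,0,0],[0,0,0],0],
  ],
)

```text
time: 4.93
position: [0.4742, 0.0059, 0.226]
tool_rot: [0.051, 3.112, 0.007]
ft_force: [-0.4, -0.9, -0.2]
grip_width: 0.004
```

```bash
python3 -c "
from h import *
need(60,-170,.128)
im=save('top','top4.png')
cv2.imwrite('pics/c4.png',cv2.resize(cv2.imread('pics/top4.png')[200:350,150:350],(800,600)))"
```

```text
t 4.93 jig [ -51.3 -161.9] z 0.226 F [-0.4 -0.9 -0.2]
shift [-108.3   -9.4  101.2] turn [0.28 1.69 0.42]
```

View pics/c4.png

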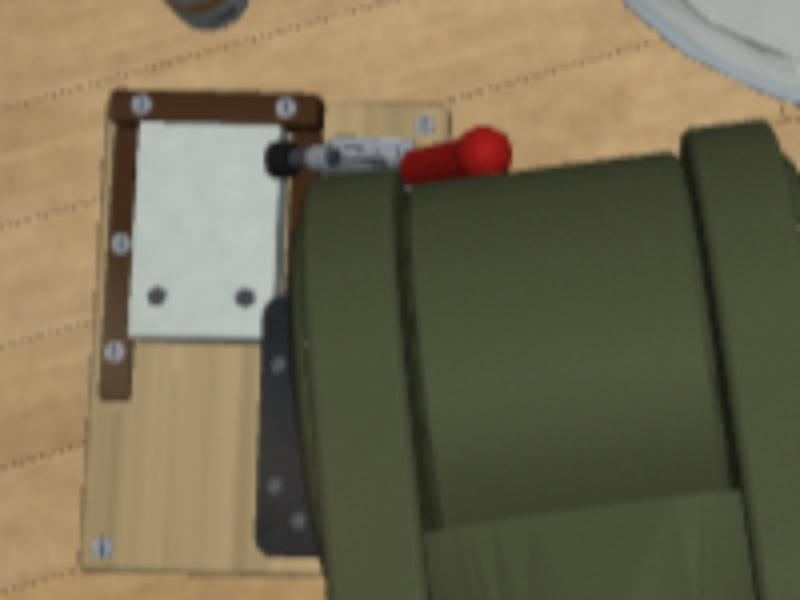

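The block is flush against the stop across its width (crop row 122, columns 137–285). Before moving, I'll check clearance to the grill pan.

Run:
```python
from h import *
im=dict(np.load('pics/top0.npz'))
v,u=np.mgrid[0:480:2,0:640:2]; z=im['range_z'][::2,::2]; K=im['K']
c=np.stack([(u-K[0,2])/K[0,0]*z,(v-K[1,2])/K[1,1]*z,z],-1)
W=(c-im['t'])@im['R']; W=W[z>0]
for y0 in np.arange(-.16,.12,.04):
    print(round(y0,2),[round(float(W[(W[:,1]>y0)&(W[:,1]<y0+.04)&(W[:,0]>x)&(W[:,0]<x+.04)][:,2].max(initial=-1)),2) for x in np.arange(.48,.76,.04)])
```

```text
-0.16 [0.0, 0.0, 0.01, 0.05, 0.04, 0.14, 0.14, 0.14]
-0.12 [0.0, 0.01, 0.02, 0.05, 0.04, 0.14, 0.14, 0.14]
-0.08 [0.01, 0.0, 0.0, 0.05, 0.05, 0.13, 0.14, 0.14]
-0.04 [0.02, 0.0, 0.01, 0.0, 0.05, 0.05, 0.03, 0.03]
0.0 [0.02, 0.0, 0.13, 0.01, 0.04, 0.05, 0.05, 0.05]
0.04 [0.02, 0.02, 0.14, 0.02, 0.0, 0.01, 0.01, 0.21]
0.08 [0.02, 0.02, 0.11, 0.06, 0.01, 0.0, 0.0, 0.21]
0.12 [0.05, 0.05, 0.11, 0.04, 0.07, 0.07, 0.02, 0.02]
```

Clear: everything under the gripper body stays below z 0.14, and the body is at 0.19.

Request:
step_arm(
  rows=[
    [[0.3,1.6,0.4],[-30,-8,0],0],
    [[0,0,0],[-38,-4,0],0],
    [[0,0,0],[-35,0,5],0],
    [[0,0,0],[0,0,25],0],
    [[0,0,0],[0,0,25],0],
    [[0,0,0],[0,0,20],0],
    [[0,0,0],[0,0,0],0],
  ],
)

```text
time: 5.57
position: [0.5873, -0.0011, 0.1493]
tool_rot: [0.052, 3.125, 0.009]
ft_force: [-1.0, 0.3, -0.4]
grip_width: 0.005
```

```bash
python3 -c "
from h import *
need(60,-160,.128)
save('scene','scene5.png')
cv2.imwrite('pics/c5.png',cv2.resize(cv2.imread('pics/scene5.png')[170:320,150:350],(800,600)))"
```

```text
t 5.57 jig [  61.9 -164.3] z 0.1493 F [-1.   0.3 -0.4]
shift [ 2.2  4.2 21.2] turn [0.36 0.9  0.41]
```

View pics/c5.png

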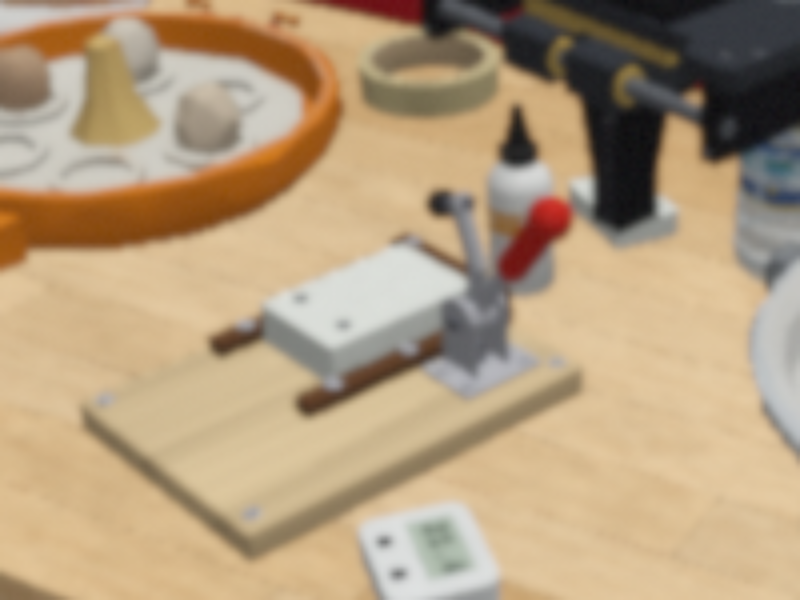

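The scene crop shows the fingers just right of the red knob at (548,215) and the block home. I'll lower 20 mm and start pushing toward +y.

Request:
step_arm(
  rows=[
    [[0,0,0],[2,0,13],0],
    [[0,0.8,0],[0,0,8],0],
    [[0,0,0],[0,5,2],0],
    [[0,0,0],[0,8,0],0],
    [[0,0,0],[0,8,0],0],
    [[0,0,0],[0,8,0],0],
  ],
)

```text
time: 6.12
position: [0.5923, 0.0304, 0.1346]
tool_rot: [0.051, 3.127, 0.01]
ft_force: [-2.5, -12.3, 9.7]
grip_width: 0.003
```

```bash
python3 -c "
from h import *
need(60,-78,.128)"
```

```text
t 6.12 jig [  65.7 -132.6] z 0.1346 F [ -2.5 -12.3   9.7]
shift [ 5.3 54.6  6.9] turn [0.38 0.78 0.44]
```

Request:
step_arm(
  rows=[
    [[0,0,0],[3,8,2],0],
    [[0,0,0],[3,8,2],0],
    [[0,0,0],[0,8,2],0],
  ],
)

```text
time: 6.37
position: [0.5929, 0.0359, 0.1386]
tool_rot: [0.064, 3.113, -0.03]
ft_force: [-9.6, -13.3, 12.4]
grip_width: 0.007
```

```bash
python3 -c "
from h import *
need(60,-78,.128)
save('scene','scene6.png')
cv2.imwrite('pics/c6.png',cv2.resize(cv2.imread('pics/scene6.png')[170:320,150:350],(800,600)))"
```

```text
t 6.37 jig [  66.1 -127.2] z 0.1386 F [ -9.6 -13.3  12.4]
shift [ 6.4 49.4  9.5] turn [-1.08  1.61 -0.06]
```

View pics/c6.png

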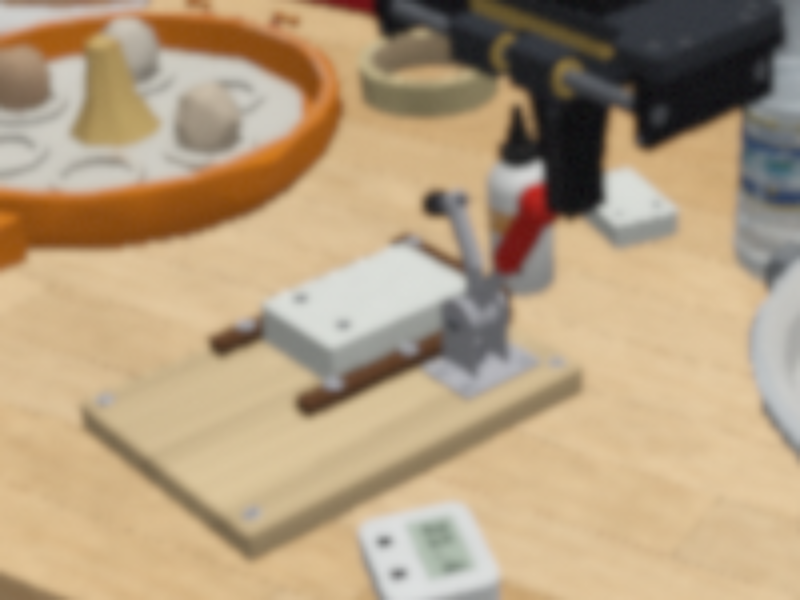

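The knob moved only slightly: the fingertip's lower edge is riding over the knob (tip at z 0.131, upward force 12 N). I'll back off, go lower and centre on it.

Request:
step_arm(
  rows=[
    [[0,0,0],[0,-20,0],0],
    [[-1,1.5,0],[5,-10,10],0],
    [[0,0,0],[3,0,12],0],
    [[0,0,0],[0,0,8],0],
    [[0,0,0],[0,0,0],0],
  ],
)

```text
time: 6.83
position: [0.587, 0.0082, 0.1136]
tool_rot: [0.061, 3.13, -0.001]
ft_force: [-1.0, 0.4, -0.4]
grip_width: 0.004
```

```bash
python3 -c "
from h import *
need(60,-145,.112)"
```

```text
t 6.83 jig [  61.3 -155. ] z 0.1136 F [-1.   0.4 -0.4]
shift [ 1.3 10.   1.6] turn [-0.02  0.61  0.08]
```

Request:
step_arm(
  rows=[
    [[0,0.5,0],[2,8,2],0],
    [[0,0,0],[0,10,0],0],
    [[0,0,0],[0,14,0],0],
    [[0,0,0],[0,14,0],0],
    [[0,0,0],[0,14,0],0],
  ],
)

```text
time: 7.25
position: [0.5889, 0.0433, 0.12]
tool_rot: [0.083, 3.136, -0.059]
ft_force: [-3.4, -11.0, 12.5]
grip_width: 0.005
```

```bash
python3 -c "
from h import *
need(60,-78,.112)"
```

```text
t 7.25 jig [  61.8 -119.9] z 0.12 F [ -3.4 -11.   12.5]
shift [ 2.4 42.1  6.4] turn [-2.17  0.26 -0.74]
```

It's moving: the knob is now at about y −94. I'll continue.

Request:
step_arm(
  rows=[
    [[-1.5,0,-0.5],[1,15,0],0],
    [[-1,0,0],[0,15,0],0],
    [[0,0,0],[0,15,0],0],
  ],
)

```text
time: 7.5
position: [0.5941, 0.0816, 0.126]
tool_rot: [0.079, 3.127, -0.005]
ft_force: [-0.5, -1.3, -0.1]
grip_width: 0.005
```

```bash
python3 -c "
from h import *
need(60,-78,.112)
save('scene','scene7.png')
cv2.imwrite('pics/c7.png',cv2.resize(cv2.imread('pics/scene7.png')[170:320,150:350],(800,600)))"
```

```text
t 7.5 jig [ 65.4 -81.4] z 0.126 F [-0.5 -1.3 -0.1]
shift [ 5.7  3.4 13.9] turn [-0.18  0.78 -0.61]
```

View pics/c7.png

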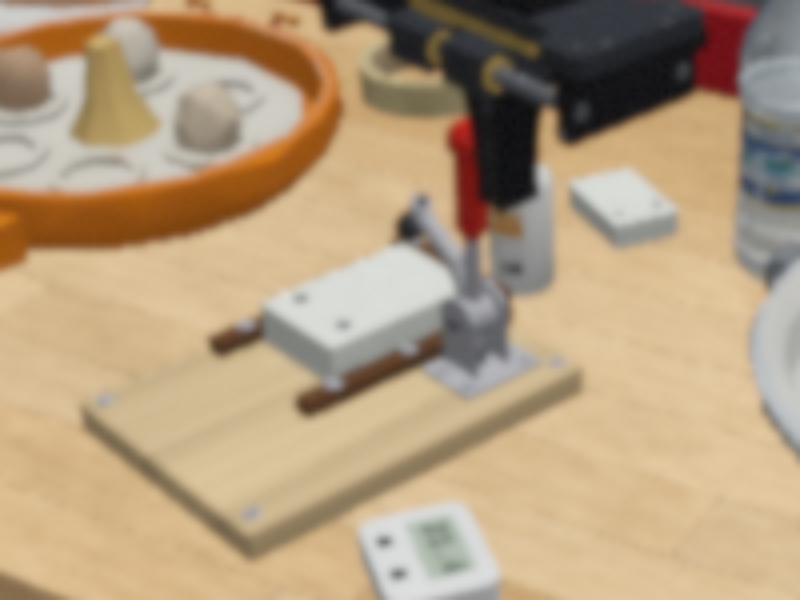

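The handle is upright and just starting over (knob at about (465,140) in the crop). A little more, and then I'll look again.

Request:
step_arm(
  rows=[
    [[0,0,0],[2,10,0],0],
    [[0,0,0],[0,8,0],0],
    [[0,0,0],[0,0,0],0],
    [[0,0,0],[0,0,0],0],
  ],
)

```text
time: 7.88
position: [0.5919, 0.1146, 0.1255]
tool_rot: [0.056, 3.128, 0.003]
ft_force: [-0.1, -0.3, -0.1]
grip_width: 0.004
```

```bash
python3 -c "
from h import *
need(60,-150,.2)
save('scene','scene8.png')
cv2.imwrite('pics/c8.png',cv2.resize(cv2.imread('pics/scene8.png')[170:320,150:350],(800,600)))"
```

```text
t 7.88 jig [ 61.9 -48.6] z 0.1255 F [-0.1 -0.3 -0.1]
shift [   1.4 -101.2  -74.8] turn [0.14 0.76 0.23]
```

View pics/c8.png

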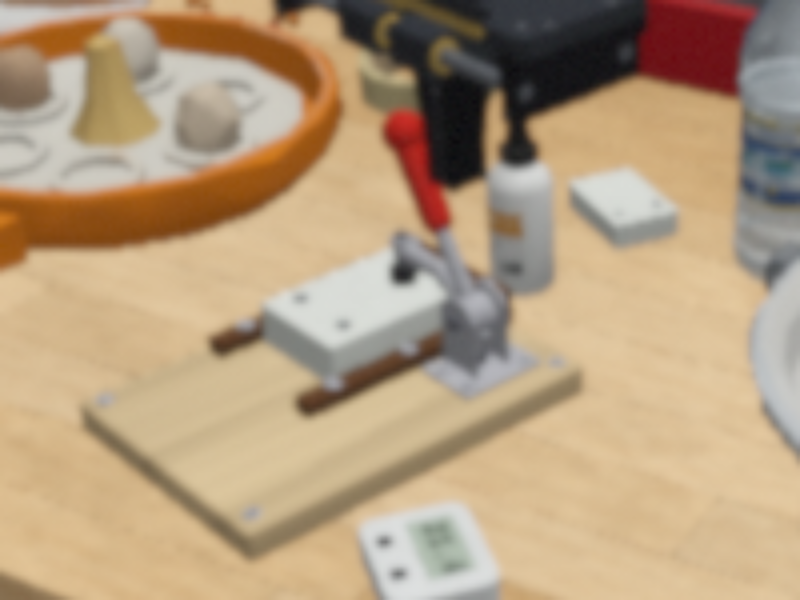

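It has snapped over and the pad (403,272) is down on the block. I'll retreat to −y, lift, then move back clear.

Request:
step_arm(
  rows=[
    [[0,0,0],[0,-30,0],0],
    [[0,0,0],[0,-35,0],0],
    [[0,0,0],[0,-20,-30],0],
    [[0,0,0],[0,0,-40],0],
    [[0,0,0],[0,0,-40],0],
    [[0,0,0],[15,-30,-10],0],
    [[0,0,0],[10,-38,0],0],
    [[0,0,0],[10,-38,0],0],
    [[0,0,0],[10,-38,0],0],
    [[0,0,0],[10,-38,0],0],
    [[0,0,0],[0,0,0],0],
    [[0,0,0],[0,0,0],0],
  ],
)

```text
time: 8.93
position: [0.5201, -0.1653, 0.2476]
tool_rot: [0.059, 3.131, -0.002]
ft_force: [1.0, 1.5, -0.9]
grip_width: 0.008
```

```bash
python3 -c "
from h import *
need(60,-150,.2)
im=save('top','top9.png');save('scene','scene9.png')
for u,v in [(200,250),(200,270)]: print(dep(im,u,v))
a=cv2.imread('pics/top9.png')[130:360,140:340];b=cv2.imread('pics/scene9.png')[170:320,150:350]
cv2.imwrite('pics/c9.png',np.hstack([cv2.resize(a,(400,460)),cv2.resize(b,(400,460))]))"
sed -i 's/top0.npz/top9.npz/;s/(170,250,230,325)/(170,229,232,310)/;s/crop0/crop9/' m.py; python3 m.py|head -5
python3 -c "
from h import *
a=cv2.imread('pics/top0.png').astype(int);b=cv2.imread('pics/top9.png').astype(int)
for n,(x0,y0,x1,y1) in dict(th=(270,290,325,338),bot=(180,172,215,212),dish=(405,240,478,305)).items(): print(n,abs(a-b)[y0:y1,x0:x1].mean())"
```

```text
t 8.93 jig [   1.3 -331.1] z 0.2476 F [ 1.   1.5 -0.9]
shift [-58.6 181.   48. ] turn [-0.05  0.56  0.13]
[0.58486176 0.16761842 0.04114423]
[0.55138066 0.16695927 0.04297048]
block (182, 231, 38, 53) ((572.80126953125, 165.897705078125), (58.48349380493164, 86.61326599121094), 87.72140502929688)
[[528.3663  138.40088]
 [614.9111  134.95728]
 [617.23627 193.39453]
 [530.69147 196.83813]]
th 10.076515151515151
bot 8.447619047619048
dish 56.81412012644889Traceback (most recent call last):
  File "m.py", line 15, in <module>
    rect(red,(235,225,290,255),0.123,'red')
    ~~~~^^^^^^^^^^^^^^^^^^^^^^^^^^^^^^^^^^^
  File "m.py", line 6, in rect
    c=max(cv2.findContours(m,cv2.RETR_EXTERNAL,cv2.CHAIN_APPROX_NONE)[0],key=cv2.contourArea)
ValueError: max() iterable argument is empty
```

View pics/c9.png

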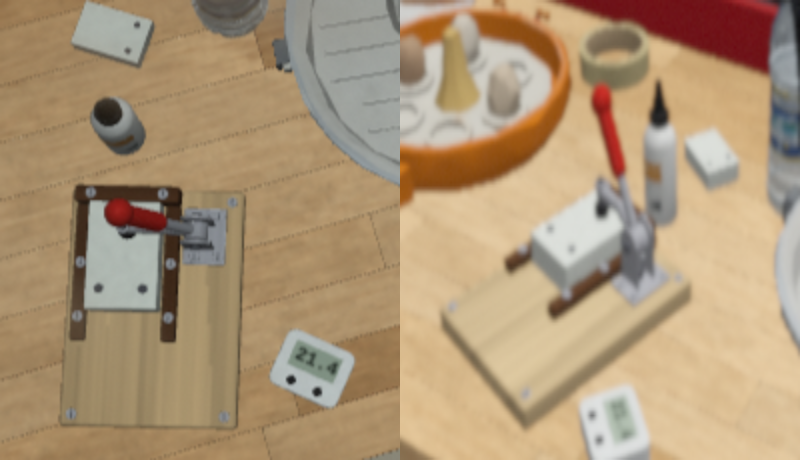

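```bash
python3 -c "
from h import *
g=lambda n:cv2.imread(n,0).astype(np.float32)
a=g('pics/top0.png');b=g('pics/top9.png')
for n,(x0,y0,x1,y1) in dict(th=(270,290,325,338),bot=(180,172,215,212)).items(): print(n,cv2.phaseCorrelate(a[y0:y1,x0:x1].copy(),b[y0:y1,x0:x1].copy()))
a=g('pics/scene0.png');b=g('pics/scene9.png')
print('dish',cv2.phaseCorrelate(a[335:390,355:435].copy(),b[335:390,355:435].copy()))
im=dict(np.load('pics/top9.npz')); h=cv2.cvtColor(im['frame'],cv2.COLOR_RGB2HSV)
m=((h[...,0]<8)|(h[...,0]>172))&(h[...,1]>150)&(h[...,2]>80); m[:220]=0;m[260:]=0;m[:,:185]=0;m[:,240:]=0
v,u=np.where(m); k=u<u.min()+11; p=onz(im,u[k].mean(),v[k].mean(),.129); print('knob',tojig(p))
order.close_job(); print(status.get_state()['time'])"
```

```text
th ((-0.017137099966291203, -0.02468892656258248), 0.9704381306966146)
bot ((0.06670322595190115, -0.09412550643473949), 0.9939198788669374)
dish ((0.08039380679579722, -0.0005789913485649834), 0.9405156401793162)
knob [62.08053506 -8.3409985 ]
the job is handed in; nothing more can be done
the job is handed in; nothing more can be done
```

The block is home against the end stop, the clamp has snapped over onto it, and the job is handed in. The hand was about 330 mm to the right of the channel at z 0.25. The robot's clock read about 9 s at the last check before that.

- **Block:** I pushed it along the channel with closed fingers. The force peaked at about 15 N as it met the stop. The last top view puts it about 50 mm from where it started, at jig x of about +41 mm (home is +40), flat between the rails.
- **Clamp:** My first push on the handle was too high and the fingertip started riding over the knob, with about 12 N upward. I backed off, went lower, and the second push took it past upright. The knob now sits at jig y −8 mm (about −11 expected), with the pad down on the block in the pictures.
- **Bystanders:** The thermometer, dropper bottle and parts dish all shifted by less than 0.15 pixel between the first and last images. A plain image difference flagged the dish (56.8), which I put down to the arm blocking it in the top view, so I checked it in the scene view instead.
- **Failed check:** My reused measuring script stopped with an error at the red handle, because it was still searching the handle's old position. I measured the knob separately.

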